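# Close the draw latch of a gluing press

## Robot

A 6-joint arm with a two-finger parallel gripper is mounted at the origin on the work surface. World frame = base frame: x ahead of the robot, y to its left, z up, the work surface at z = 0. Lengths are in m, angles in rad, forces in N, time in s.
With the tool pointing down it reaches from about 0.325 to 0.775 m from the base axis. Payload 9.3 kg.
Tool frame: the origin (TCP) lies between the finger pads; the fingertips stand 17 mm ahead of it and the grasp point (between the pads) lies 2 mm behind it; z points along the fingers, y is the line along which they close (so a half turn about z gives the same grasp; the last joint's range is limited). The gripper opens to 85 mm and grips with 20 to 120 N. Pads are 22 mm wide; open, the fingers measure 114 mm over their backs; the gripper's body (76 mm by 85 mm) begins 54 mm behind the grasp point. The pads swing forward as they close: fully open they stand 13 mm farther back than shut.
Start: joints at [1.187, 0.259, 0.021, 1.334, 0, 1.418], TCP at [0.126, 0.535, 0.248] pointing down, gripper open.
Joint ranges: [-3.04, 3.04], [-0.91, 1.82], [-1.04, 1.36], [-1.92, 1.95], [-1.52, 1.45], [-3.14, 3.14]. Speed limits (rad/s): [2.22, 2.22, 2.79, 3.14, 3.14, 3.14].

## Interface

Orientations are given as a unit quaternion [w, x, y, z].
In Python, from rig import r gives the robot as it stands.
- The arm moves only by the shell command python3 -m jog 'ROWS' [FORCE]. ROWS is JSON, a list that holds one entry, the list of rows, each a list of 7 numbers: the shift along the tool's x, y, z in mm, then the turn, a rotation vector about the tool's x, y, z in rad, then the opening, from 0 (shut) to 1 (fully open). In form: [[[dx, dy, dz, ax, ay, az, claw], ...]]. A call has 1 to 5 rows; each row shifts and turns the commanded pose from where the row before left it, along the tool's axes as they then stand; what a row does not reach is not made up. A row lasts 1/12 s, in which the tool goes at most 41.7 mm and 7.16 degrees, less where a joint would pass 70% of its speed; a pose out of reach is approached as far as the arm can. A call with a gripper value outside its range is refused whole. The fingers move at their own pace and stop on an object; FORCE is the grip in N (left out, the last holds). Time passes only in rows, so rows that do not move let the fingers close. It gives the time, the measured TCP pose, the force, the opening and the grip force at its end, in the units of the state.
- r.observe(): the state, without advancing time (a new reading comes with each control period).
- r.grab_frame(name): name is "side" or "top" or "wrist"; returns a dict with "frame" (384x512x3 uint8, red, green, blue), "intrinsics" (3x3 intrinsics, pixels), "view" (4x4, takes a point from world to camera coordinates); the wrist camera has in their place "T_tool_cam" (4x4, takes a point from camera to tool coordinates, whose origin is the TCP and whose axes are the flange's). Camera axes: x right, y up, looking along -z (the intrinsics and any distortion apply to the point x, -y, -z); pixel columns grow to the right and rows downward; lengths in m; the calibration is good to about 2 mm. A picture is of the moment at which its call begins: read the wrist's pose just before it. There is no depth.
- r.close_job(): hands the job in; it is judged then, once.
The state is a dict: "time": time; "qpos": joint angles; "joint_vel": joint speeds; "effort": joint torques, N m; "tool_pos": TCP position; "tcp_rot": TCP orientation; "wrist_force": force on the tool from outside, world axes, zero at the start; "moment": the same for the moment, N m; "finger_gap": opening from 0.0 (shut) to 1.0 (fully open); "grasp_force": force on a finger pad.
Only numpy, scipy, OpenCV 4.12 (cv2) and the standard library are available. Lean on these libraries where they do the work, as an engineer would, in place of code of your own. Each camera call takes 0.05 s, during which the arm holds its last target. There are 200 camera calls.

## Task

Close the draw latch on the wooden gluing press: bring the wire loop over the steel keeper on the sliding jaw, feel for the slot and drop the loop's cross-bar into it so that it catches under the hook, then swing the lever back over and down until it snaps over centre and lies flat, pulling the jaw tight. While you hold the loop, do not bear on the keeper with it with more than 22 N; push the lever rather than gripping it, with no more than 25 N; and leave the iron weight, the glue jar and the brush where they are.

Things in the scene. Friction and masses are not known exactly. Their poses are not given: they have to be found in the camera images.
- pivot (a point): middle of the lever's pivot pin on the fixed press, 80 mm above the table. Axes of the press: z up, x from the latch to the sliding jaw, y along the pin. Base board: x -95 to 155, y +-75, 18 mm thick. Wooden block under the latch: x -90 to 15, y +-55, top 22 mm below the pivot; stack of brown boards: x 17 to 55, y +-55, top 18 mm below it (mm from here).
- lever (a joint): angle of the flat steel lever (rad): 0 = shut, flat, pointing to the press's -x; 1.57 = upright; more leans towards the keeper, 2.7 at most. Stiff hinge: stays where left. Starts at 1.6 to 1.9; moving the loop moves it. With the loop hooked it resists with up to about 10 N at its end; below about 0.26 it is over centre and snaps to 0 by itself.
- lever_end (a point): middle of the lever's end lip, 66 mm from the pivot, 5 mm above the underside. The lever is 19 mm wide (y), 5 mm thick (end lip 9 mm) and reaches 69 mm from the pivot; shut, its upper side is 5 mm above the pivot
- loop: wire loop, 45 g, hinged on the lever by a pin 22 mm from the pivot; origin at the pin, which lies at 15 degrees below -x when the lever is shut and turns with it. Two straight 5 mm side wires at y = +-17 mm (39 mm over the outsides), joined at the free end by a 5 mm square cross-bar along y, 96.4 mm from the pin. Stiff hinge: stays where left. Hold it by the outsides of the wires near the bar
- crossbar (a point): middle of the loop's cross-bar (5 mm square steel, sharp-edged). At the start it is in the air over the keeper's region, 30 to 75 mm above the pivot. Hooked and shut, it lies 75 mm along x from the pivot, at pivot height
- guide: fixed wooden guide, origin 105 mm along x from the pivot and 62 mm below it. In it slides the wooden jaw (top 34 mm below the pivot, y +-62 mm) carrying the keeper, a steel hook 18 mm wide at y = 0. The jaw's place is NOT measured: it stands 0 to 18 mm out along x, and shifts under 22 N. Find the slot by feel with the cross-bar
- seat0 (a point): fixed point, 80 mm along x from the pivot: where the hooked cross-bar's centre would rest if the jaw were 0 mm out (really 0 to 18 mm further along x). From the true seat, in mm: keeper's post at x -21 to -3, top z 8; hook lip x -3 to 3, z 4 to 8; slot x 3 to 12, floor z -5; back stop x 12 to 30, top z 16
- slot0 (a point): fixed point 7.5 mm beyond seat0 along x: middle of the open slot if the jaw were 0 mm out. Let the 5 mm bar down the slot, then draw it back 7.5 mm to -x under the lip, against the post. There the bar's centre is between 2.5 mm below and 1 mm above the pivot's height. The keeper is sprung, giving 1 mm per 20 N towards the latch
- weight: black iron weight with a knob, 92 mm diameter, 122 mm high; origin at the centre of its foot; leave alone
- jar: closed glue jar, 68 mm diameter, 95 mm high; origin at the centre of its foot; leave alone
- brush: flat brush 190 mm long lying along its x axis; origin under its middle; leave alone

How it is judged:
By the outcome, as a careful person would: the job done as asked, in the order asked, and still so for the second after the job is handed in, with the robot touching nothing.
It also fails if it takes over 69 s, if anything falls off the work surface, if the arm or the gripper's body presses on something with over 40 N, if the wrist force passes 120 N, or if a joint passes its speed limit or range.

## Working session

There is one attempt and no reset: what is moved stays moved. The work goes in short steps, Python scripts to look and compute and a shell command to move; the robot and the scene stay as the last step left them, time stands still between calls to the robot, and variables do not carry over. Pictures are saved under pics/ and viewed, at most 11 in all, crops included, and the job is handed in when it is done.

```bash
mkdir -p pics; ls; python3 - <<'E'
from rig import r
import cv2,numpy as np
o=r.observe(); print(o)
for n in("side","top"):
    f=r.grab_frame(n); cv2.imwrite(f"pics/{n}0.png",f["frame"][:,:,::-1]); print(n,f["intrinsics"],f["view"],[k for k in f])
    np.savez(f"pics/{n}0.npz",K=f["intrinsics"],V=f["view"])
E
```

```text
pics
{'time': 0.0, 'qpos': array([1.18744065e+00, 2.59189609e-01, 2.07516674e-02, 1.33367724e+00,
       2.28560787e-05, 1.41821213e+00]), 'joint_vel': array([ 0.00111245, -0.00103078, -0.00110118,  0.00016428, -0.00086803,
       -0.00103836]), 'effort': array([ 7.69579747e-04, -5.55640912e+01,  3.44526243e+01,  1.38895522e-02,
       -2.94574183e-04,  7.82339953e-06]), 'tool_pos': array([0.12569478, 0.53518443, 0.24766357]), 'tcp_rot': array([-1.85620240e-04,  1.15129855e-01,  9.93350231e-01, -6.32868987e-04]), 'wrist_force': array([ 0.34048343, -0.34086621, -0.34549292]), 'moment': array([-0.04261843, -0.02319057,  0.02603765]), 'grasp_force': 0.0, 'finger_gap': 1.000456061389114}
side [[359.95921192   0.         253.14598756]
 [  0.         359.95921192 192.0892904 ]
 [  0.           0.           1.        ]] [[ 0.84144881 -0.54000479 -0.01894002 -0.47702899]
 [ 0.27698631  0.40098017  0.87320873 -0.2545448 ]
 [-0.46394233 -0.74000658  0.48697822 -0.47722317]
 [ 0.          0.          0.          1.        ]] ['frame', 'intrinsics', 'view']
top [[487.07916427   0.         250.88048725]
 [  0.         487.07916427 195.92518479]
 [  0.           0.           1.        ]] [[ 0.00249149 -0.99998421 -0.00503638  0.02862289]
 [ 0.97881331  0.00140752  0.20474989 -0.58179204]
 [-0.20473957 -0.00543981  0.97880137 -0.88869254]
 [ 0.          0.          0.          1.        ]] ['frame', 'intrinsics', 'view']
```

```bash
python3 - <<'E'
import cv2
for n in("side","top"):
    i=cv2.imread(f"pics/{n}0.png"); cv2.imwrite(f"pics/{n}0b.png",cv2.resize(i,(800,600),interpolation=cv2.INTER_CUBIC))
E
```

```text
(no output)
```

View pics/side0b.png

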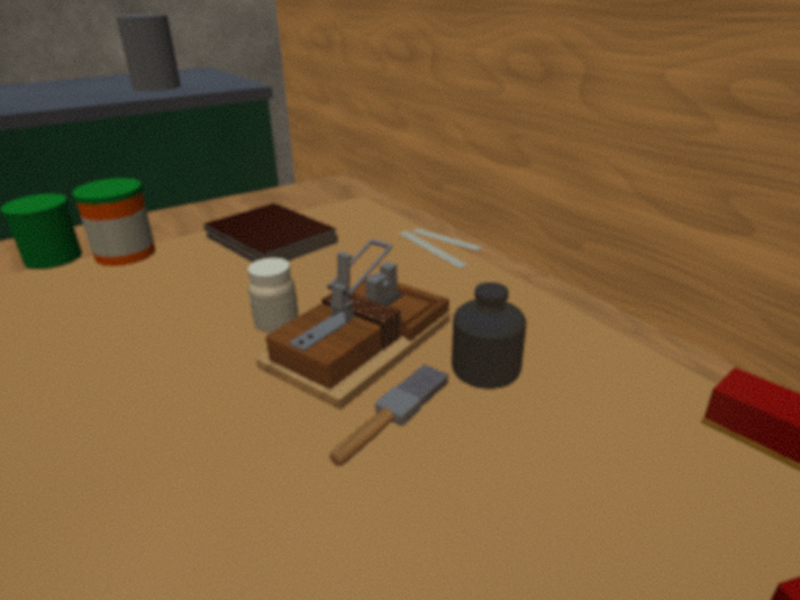

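View pics/top0b.png

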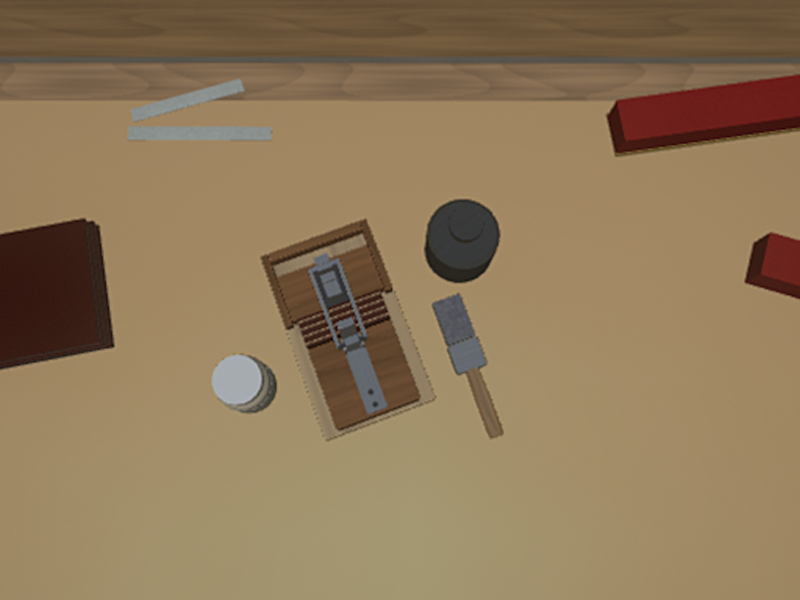

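The side view shows the lever near upright at about (343,265) and the loop bar at about (380,243). In the top view the press axis runs from (373,405) up to (322,262), the jar is at (243,383), the weight at (462,240) and the brush at (465,365). Next I'll enlarge both.

```bash
python3 - <<'E'
import cv2,numpy as np
t=cv2.imread("pics/top0.png")[135:285,160:285]; s=cv2.imread("pics/side0.png")[145:265,160:295]
a=cv2.resize(t,None,fx=3.2,fy=3.2*1,interpolation=cv2.INTER_CUBIC); b=cv2.resize(s,None,fx=2.9,fy=2.9,interpolation=cv2.INTER_CUBIC)
c=np.zeros((480,800,3),np.uint8); c[:a.shape[0],:400]=a[:, :400]; c[:b.shape[0],405:405+b.shape[1]]=b[:,:395]
cv2.imwrite("pics/crop1.png",c)
E
```

```text
(no output)
```

View pics/crop1.png

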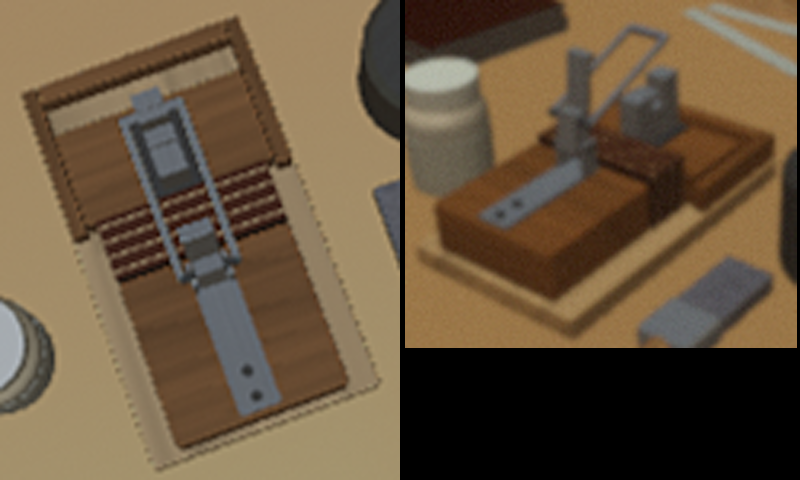

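The crop shows clear board and block corners, the loop bar at (122,122)–(180,103) in the top view and (630,30)–(665,38) in the side view, and the lever end at side (580,53). I'll fit the press pose, lever angle and loop angle together.

```bash
cat > h.py <<'E'
import numpy as np
from scipy.spatial.transform import Rotation as R
from scipy.optimize import least_squares
C={n:np.load(f"pics/{n}0.npz") for n in("side","top")}
def proj(n,p):
    c=C[n]; q=c["V"]@np.r_[p,1]; K=c["K"]
    return np.array([K[0,2]+K[0,0]*q[0]/-q[2],K[1,2]-K[1,1]*q[1]/-q[2]])
def W(s,p): # press (m from pivot) -> world
    c,n=np.cos(s[2]),np.sin(s[2]); return np.array([s[0]+c*p[0]-n*p[1],s[1]+n*p[0]+c*p[1],.08+p[2]])
def rot(o): q=np.asarray(o["tcp_rot"]); return R.from_quat(q[[1,2,3,0]])
E
python3 - <<'E'
from h import *
T=lambda x,y:np.array([x/3.2+160,y/3.2+135]); S=lambda x,y:np.array([(x-405)/2.9+160,y/2.9+145])
m=1e-3
obs=[("top",(-95,75,-62),T(158,468)),("top",(-95,-75,-62),T(380,383)),("top",(-90,55,-22),T(180,447)),("top",(-90,-55,-22),T(347,383)),
("side",(-95,-75,-62),S(575,323)),("side",(-95,75,-62),S(422,250)),("side",(-90,55,-22),S(437,205)),("side",(-90,-55,-22),S(553,268)),("top",(17,55,-18),T(122,280))]
def pin(a): b=a; th=np.pi-b  # lever dir angle from +x
def bar(a,l):
    # lever dir angle pi-a ; pin at 15deg below -x when shut -> rotates with lever
    pa=np.pi+np.radians(15)-a
    return np.array([.022*np.cos(pa),0,.022*np.sin(pa)]),
def f(s):
    e=[proj(n,W(s,np.array(p)*m))-q for n,p,q in obs]
    a,l=s[3:]; pa=np.pi+np.radians(15)-a; P=np.array([.022*np.cos(pa),0,.022*np.sin(pa)])
    B=P+.0964*np.array([np.cos(l),0,np.sin(l)])
    d=np.array([np.cos(np.pi-a),0,np.sin(np.pi-a)]); E=.066*d
    for sg,q in((1,T(124,122)),(-1,T(180,104))): e.append(proj("top",W(s,B+[0,sg*.017,0]))-q)
    for sg,q in((1,S(630,31)),(-1,S(663,39))): e.append(proj("side",W(s,B+[0,sg*.017,0]))-q)
    e.append(proj("side",W(s,E))-S(579,56))
    return np.concatenate(e)
r=least_squares(f,[.6,.05,.32,1.7,.5]); s=r.x; print(s,np.round(r.fun.reshape(-1,2),1))
a,l=s[3:]; pa=np.pi+np.radians(15)-a; P=np.array([.022*np.cos(pa),0,.022*np.sin(pa)]); B=P+.0964*np.array([np.cos(l),0,np.sin(l)])
print("P",P,"B",B,W(s,B)); np.save("s.npy",s)
E
```

```text
[0.53376012 0.07578977 0.37170928 1.67575285 0.34399268] [[-0.   0.6]
 [ 1.5 -0.5]
 [ 0.3  0.1]
 [ 2.2 -1. ]
 [-0.2  0.2]
 [-2.5 -1.2]
 [-1.7 -0.1]
 [-0.6 -3.4]
 [-1.1 -0.3]
 [ 0.3 -0.3]
 [ 0.4 -1.3]
 [ 0.1 -0.6]
 [ 1.2  0.1]
 [-0.9  0.8]]
P [-0.00343641  0.          0.02172996] B [0.08731605 0.         0.05424072] [0.61511318 0.1075037  0.13424072]
```

```bash
cat >> h.py <<'E'
def press_rot(s,tilt): # tool z down; tool y along press y; tilt>0: tool's back leans to press +x
    c,n=np.cos(s[2]),np.sin(s[2]); X=np.array([c,n,0]);Y=np.array([-n,c,0]);Z=np.array([0,0,1])
    up=np.cos(tilt)*Z+np.sin(tilt)*X; tz=-up; ty=Y; return R.from_matrix(np.c_[np.cross(ty,tz),ty,tz])
def loc(s,o): # tcp in press frame mm, tilt
    d=np.asarray(o["tool_pos"])-[s[0],s[1],.08]; c,n=np.cos(s[2]),np.sin(s[2])
    up=-rot(o).as_matrix()[:,2]; F=o["wrist_force"]
    g=lambda v:np.array([c*v[0]+n*v[1],-n*v[0]+c*v[1],v[2]])
    return np.round(g(d)*1e3,1),"tilt",round(float(np.arctan2(g(up)[0],up[2])),3),"F",np.round(g(F),1)
def plan(o,s,p,tilt,N):
    """rows from the present pose to TCP p (mm, press frame), N equal steps"""
    r0=rot(o); r1=press_rot(s,tilt); w=(r0.inv()*r1).as_rotvec(); d=(W(s,np.array(p)*1e-3)-o["tool_pos"])*1e3/N
    for i in range(N):
        ri=r0*R.from_rotvec(w*i/N); print(np.round(ri.inv().apply(d),1),np.round(w/N,4))
E
python3 - <<'E'
from h import *
from rig import r
s=np.load("s.npy"); o=r.observe(); print(loc(s,o)); plan(o,s,[70,0,150],0,20)
for n,uv in(("top",(462/1.5625,240/1.5625)),("top",(243/1.5625,383/1.5625))):
    f=lambda q:proj(n,[q[0],q[1],.1])-uv
    q=least_squares(f,[.6,0]).x; print(q)
E
```

```text
(array([-213.3,  576.2,  167.7]), 'tilt', 0.001, 'F', array([ 0.6, -0.5, -0.3]))
[-28.  -15.7   0.9] [-0.0001 -0.     -0.0301]
[-27.5 -16.5   0.9] [-0.0001 -0.     -0.0301]
[-27.  -17.4   0.9] [-0.0001 -0.     -0.0301]
[-26.5 -18.2   0.9] [-0.0001 -0.     -0.0301]
[-25.9 -19.    0.9] [-0.0001 -0.     -0.0301]
[-25.3 -19.7   0.9] [-0.0001 -0.     -0.0301]
[-24.7 -20.5   0.9] [-0.0001 -0.     -0.0301]
[-24.1 -21.2   0.9] [-0.0001 -0.     -0.0301]
[-23.4 -21.9   0.9] [-0.0001 -0.     -0.0301]
[-22.8 -22.6   0.9] [-0.0001 -0.     -0.0301]
[-22.1 -23.3   0.9] [-0.0001 -0.     -0.0301]
[-21.4 -24.    0.9] [-0.0001 -0.     -0.0301]
[-20.6 -24.6   0.9] [-0.0001 -0.     -0.0301]
[-19.9 -25.2   0.9] [-0.0001 -0.     -0.0301]
[-19.1 -25.8   0.9] [-0.0001 -0.     -0.0301]
[-18.3 -26.4   0.9] [-0.0001 -0.     -0.0301]
[-17.5 -26.9   0.9] [-0.0001 -0.     -0.0301]
[-16.7 -27.4   0.9] [-0.0001 -0.     -0.0301]
[-15.9 -27.9   0.9] [-0.0001 -0.     -0.0301]
[-15.  -28.4   0.9] [-0.0001 -0.     -0.0301]
[ 0.65564256 -0.05530253]
[0.48129128 0.20365602]
```

```bash
python3 -m jog '[[[-28,-15.7,0.9,0,0,-0.0301,1],[-27.5,-16.5,0.9,0,0,-0.0301,1],[-27,-17.4,0.9,0,0,-0.0301,1],[-26.5,-18.2,0.9,0,0,-0.0301,1],[-25.9,-19,0.9,0,0,-0.0301,1]]]' >/dev/null
python3 -m jog '[[[-25.3,-19.7,0.9,0,0,-0.0301,1],[-24.7,-20.5,0.9,0,0,-0.0301,1],[-24.1,-21.2,0.9,0,0,-0.0301,1],[-23.4,-21.9,0.9,0,0,-0.0301,1],[-22.8,-22.6,0.9,0,0,-0.0301,1]]]' >/dev/null
python3 -m jog '[[[-22.1,-23.3,0.9,0,0,-0.0301,1],[-21.4,-24,0.9,0,0,-0.0301,1],[-20.6,-24.6,0.9,0,0,-0.0301,1],[-19.9,-25.2,0.9,0,0,-0.0301,1],[-19.1,-25.8,0.9,0,0,-0.0301,1]]]' >/dev/null
python3 -m jog '[[[-18.3,-26.4,0.9,0,0,-0.0301,1],[-17.5,-26.9,0.9,0,0,-0.0301,1],[-16.7,-27.4,0.9,0,0,-0.0301,1],[-15.9,-27.9,0.9,0,0,-0.0301,1],[-15,-28.4,0.9,0,0,-0.0301,1]]]' >/dev/null
python3 -m jog '[[[0,0,0,0,0,0,1],[0,0,0,0,0,0,1]]]'
python3 - <<'E'
from h import *
from rig import r
import cv2
s=np.load("s.npy"); o=r.observe(); f=r.grab_frame("wrist"); t=r.grab_frame("top"); print(loc(s,o),o["time"]); print(f["T_tool_cam"],f["intrinsics"])
np.savez("pics/w1.npz",K=f["intrinsics"],T=f["T_tool_cam"],p=o["tool_pos"],q=o["tcp_rot"])
cv2.imwrite("pics/w1.png",cv2.resize(f["frame"][:,:,::-1],(800,600),interpolation=cv2.INTER_CUBIC))
E
```

```text
time: 1.93
tool_pos: [0.5996, 0.1, 0.229]
tcp_rot: [-0.001, -0.183, 0.983, 0.0]
wrist_force: [0.0, -0.1, -0.6]
finger_gap: 1.0
grasp_force: 0.0
(array([ 70.1,  -1.4, 149. ]), 'tilt', 0.002, 'F', array([-0. , -0.1, -0.6])) 1.9333
[[-3.82888883e-04  9.57447797e-01  2.88606253e-01  7.36791049e-02]
 [ 9.99999818e-01  2.32067087e-04  5.56802532e-04  4.38579790e-04]
 [ 4.66133345e-04  2.88606414e-01 -9.57447712e-01 -1.25530595e-01]
 [ 0.00000000e+00  0.00000000e+00  0.00000000e+00  1.00000000e+00]] [[289.68390632   0.         255.1036974 ]
 [  0.         289.68390632 185.46291086]
 [  0.           0.           1.        ]]
```

View pics/w1.png

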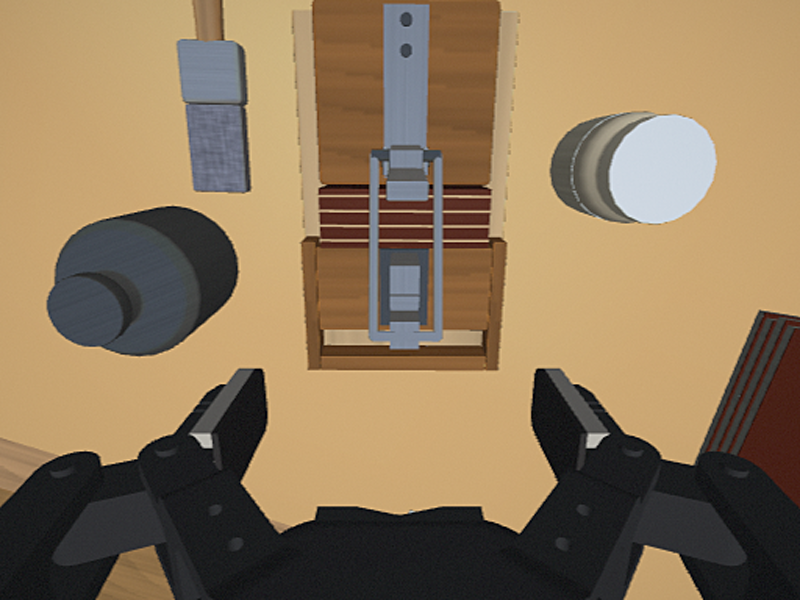

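The wrist view shows the loop bar centre at (406,336), wire outsides at x=370/442, and lever end at (407,190). It also shows the keeper: post front edge at row 265, lip edge at 308, stop at rows 322–348. I'll refit, including the jaw offset.

```bash
cat >> h.py <<'E'
def wproj(w,P):
    r=R.from_quat(np.asarray(w["q"])[[1,2,3,0]]); t=r.inv().apply(P-w["p"]); q=np.linalg.inv(w["T"])@np.r_[t,1]; K=w["K"]
    return np.array([K[0,2]+K[0,0]*q[0]/-q[2],K[1,2]-K[1,1]*q[1]/-q[2]])*1.5625
def mech(a,l):
    pa=np.pi+np.radians(15)-a; P=np.array([.022*np.cos(pa),0,.022*np.sin(pa)]); return P,P+.0964*np.array([np.cos(l),0,np.sin(l)])
E
python3 - <<'E'
from h import *
w=np.load("pics/w1.npz"); s0=np.load("s.npy"); m=1e-3
T=lambda x,y:np.array([x/3.2+160,y/3.2+135]); S=lambda x,y:np.array([(x-405)/2.9+160,y/2.9+145])
top=[((-95,75,-62),T(158,468)),((-95,-75,-62),T(380,383)),((-90,55,-22),T(180,447)),((-90,-55,-22),T(347,383))]
def f(s):
    j,a,l=s[3:]; P,B=mech(a,l); e=[]
    X=lambda x,y,z:wproj(w,W(s,np.array([x,y,z])*m)); 
    e+=[X(17,-55,-18)-(319,187),X(17,55,-18)-(490,187)]
    for x,z,v in((-21,8,265),(3,8,308),(12,16,322),(30,16,348)): e.append(X(80+j*1e3+x,0,z)-(405.5,v))
    b=B/m; e+=[X(b[0],-17,b[2])-(374,336),X(b[0],17,b[2])-(438.5,336)]
    p=P/m; e+=[X(p[0],-17,p[2])-(375,155),X(p[0],17,p[2])-(437,155)]
    d=66*np.array([np.cos(np.pi-a),np.sin(np.pi-a)]); e.append(X(d[0],0,d[1])-(407,190))
    for sg,q in((1,S(630,31)),(-1,S(663,39))): e.append(proj("side",W(s,B+[0,sg*.017,0]))-q)
    e+=[(proj("top",W(s,np.array(p)*m))-q)*.3 for p,q in top]
    return np.concatenate(e)
r=least_squares(f,[*s0[:3],.009,*s0[3:]],x_scale=.1); s=r.x; print(s,np.round(r.fun.reshape(-1,2),1).tolist())
P,B=mech(*s[4:]); print(P,B); np.save("s.npy",s)
E
```

```text
[0.53164354 0.07831083 0.37104717 0.00395205 1.76807514 0.31717253] [[-1.3, -0.6], [1.9, -1.1], [-0.2, 1.7], [-0.3, -3.7], [-0.1, 0.4], [-0.2, 1.6], [0.3, 0.5], [-0.0, 0.3], [-0.9, 1.0], [0.6, 0.8], [0.2, -0.8], [-0.5, -0.3], [0.6, 0.5], [-0.4, 0.5], [0.1, 0.2], [-0.3, 0.4], [0.3, 0.0]]
[-0.00141847  0.          0.02195422] [0.0901732  0.         0.05201959]
```

```bash
python3 - <<'E'
from h import *
from rig import r
s=np.load("s.npy"); o=r.observe(); print(loc(s,o)); plan(o,s,[80.2,0,46.5],-.25,5)
E
```

```text
(array([ 70.6,  -2.6, 149.8]), 'tilt', 0.001, 'F', array([-0.4,  0.1, -0.7]))
[-1.9  0.5 20.7] [ 0.0001 -0.0502 -0.0001]
[-0.9  0.5 20.7] [ 0.0001 -0.0502 -0.0001]
[ 0.1  0.5 20.8] [ 0.0001 -0.0502 -0.0001]
[ 1.2  0.5 20.7] [ 0.0001 -0.0502 -0.0001]
[ 2.2  0.5 20.6] [ 0.0001 -0.0502 -0.0001]
```

```bash
python3 -m jog '[[[-1.9,0.5,20.7,0,-0.0502,0,1],[-0.9,0.5,20.7,0,-0.0502,0,1],[0.1,0.5,20.8,0,-0.0502,0,1],[1.2,0.5,20.7,0,-0.0502,0,1],[2.2,0.5,20.6,0,-0.0502,0,1]]]' >/dev/null
python3 -m jog '[[[0,0,0,0,0,0,0.75],[0,0,0,0,0,0,0.65],[0,0,0,0,0,0,0.6]]]'
python3 - <<'E'
from h import *
from rig import r
import cv2
s=np.load("s.npy"); o=r.observe(); f=r.grab_frame("wrist"); print(loc(s,o),o["time"])
np.savez("pics/w2.npz",K=f["intrinsics"],T=f["T_tool_cam"],p=o["tool_pos"],q=o["tcp_rot"])
cv2.imwrite("pics/w2.png",cv2.resize(f["frame"][:,:,::-1],(800,600),interpolation=cv2.INTER_CUBIC))
P,B=mech(*s[4:]); print(wproj(np.load("pics/w2.npz"),W(s,B)))
E
```

```text
time: 2.7
tool_pos: [0.6076, 0.1077, 0.1289]
tcp_rot: [0.123, -0.183, 0.975, 0.023]
wrist_force: [0.7, 1.0, -0.5]
finger_gap: 0.61
grasp_force: 0.0
(array([81.5, -0.1, 48.9]), 'tilt', -0.252, 'F', array([ 1. ,  0.7, -0.5])) 2.7
[397.90112694 426.99274178]
```

View pics/w2.png

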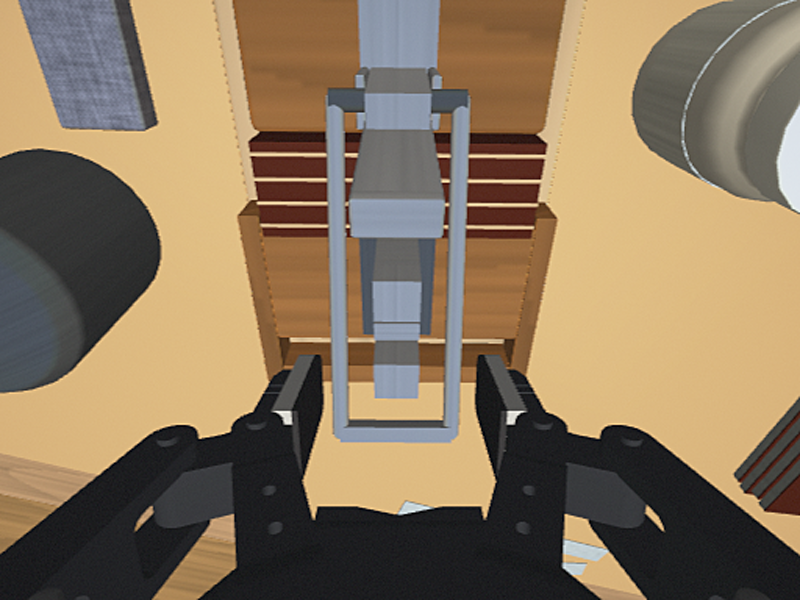

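The bar is at (396,430), where predicted (398,427), and the loop is centred between the pads at x=320/478. Now gripping.

```bash
python3 -m jog '[[[1,0.7,2.2,0,0,0,0.55],[0,0,0,0,0,0,0.45],[0,0,0,0,0,0,0.4],[0,0,0,0,0,0,0.3],[0,0,0,0,0,0,0.3]]]' 45
python3 -m jog '[[[0,0,0,0,0,0,0.3],[0,0,0,0,0,0,0.3]]]'
python3 - <<'E'
from h import *
from rig import r
s=np.load("s.npy"); o=r.observe(); print(loc(s,o),o["time"])
P,B=mech(*s[4:]); tcp=np.array([80.2,46.5]); print("bar rel tcp",B*1e3-loc(s,o)[0])
E
```

```text
time: 3.17
tool_pos: [0.6076, 0.1072, 0.1254]
tcp_rot: [0.124, -0.183, 0.975, 0.023]
wrist_force: [4.2, -3.4, 1.4]
finger_gap: 0.433
grasp_force: 44.9
time: 3.33
tool_pos: [0.6076, 0.1072, 0.1255]
tcp_rot: [0.124, -0.183, 0.975, 0.023]
wrist_force: [4.9, -3.3, 1.5]
finger_gap: 0.436
grasp_force: 44.9
(array([81.3, -0.6, 45.5]), 'tilt', -0.253, 'F', array([ 3.4, -4.8,  1.5])) 3.3333
bar rel tcp [8.87320126 0.6        6.519588  ]
```

```bash
cat >> h.py <<'E'
def rel0(): return np.load("rel.npy")  # bar-tcp along (press x,z) at tilt=0 equivalent: [dx,dz]
def rt(v,t): c,n=np.cos(t),np.sin(t); return np.array([c*v[0]+n*v[1],-n*v[0]+c*v[1]]) # clockwise by t
L0=.317-.253
def barpose(o,s):
    p,_,t,_,F=loc(s,o); return np.round(p[[0,2]]+rt(rel0(),t),1),"y",p[1],"tilt",t,"F",F
def barplan(o,s,bx,bz,N):
    d=np.hypot(bx,bz); c=(22**2+d*d-96.4**2)/(44*d); pa=np.arctan2(bz,bx)+np.arccos(np.clip(c,-1,1)); P=22*np.array([np.cos(pa),np.sin(pa)])
    l=np.arctan2(bz-P[1],bx-P[0]); t=L0-l; tcp=np.array([bx,bz])-rt(rel0(),t); a=np.pi+np.radians(15)-pa
    print("lever",round(a,2),"tilt",round(t,3)); plan(o,s,[tcp[0],loc(s,o)[0][1],tcp[1]],t,N)
E
python3 - <<'E'
from h import *
from rig import r
s=np.load("s.npy"); o=r.observe(); np.save("rel.npy",rt([8.87,6.52],.253)); print(rel0())
print(barpose(o,s)); barplan(o,s,92,24,5)
E
```

```text
[10.21964955  4.09219538]
(array([90.2, 52. ]), 'y', np.float64(-0.6), 'tilt', -0.253, 'F', array([ 3.4, -4.8,  1.5]))
lever 1.63 tilt 0.039
[1.2 0.  4.9] [-0.0003  0.0583 -0.0001]
[0.9 0.  5. ] [-0.0003  0.0583 -0.0001]
[0.6 0.  5. ] [-0.0003  0.0583 -0.0001]
[0.3 0.  5. ] [-0.0003  0.0583 -0.0001]
[0. 0. 5.] [-0.0003  0.0583 -0.0001]
```

```bash
python3 -m jog '[[[1.2,0,4.9,0,0.0583,0,0.3],[0.9,0,5,0,0.0583,0,0.3],[0.6,0,5,0,0.0583,0,0.3],[0.3,0,5,0,0.0583,0,0.3],[0,0,5,0,0.0583,0,0.3]]]' >/dev/null; python3 -m jog '[[[0,0,0,0,0,0,0.3],[0,0,0,0,0,0,0.3],[0,0,0,0,0,0,0.3]]]'
python3 - <<'E'
from h import *
from rig import r
import cv2
s=np.load("s.npy"); o=r.observe(); f=r.grab_frame("wrist"); print(barpose(o,s),o["time"],o["grasp_force"])
np.savez("pics/w3.npz",K=f["intrinsics"],T=f["T_tool_cam"],p=o["tool_pos"],q=o["tcp_rot"])
cv2.imwrite("pics/w3.png",cv2.resize(f["frame"][:,:,::-1],(800,600),interpolation=cv2.INTER_CUBIC))
barplan(o,s,92,12,3)
w=np.load("pics/w3.npz"); b=barpose(o,s)[0]
print("bar",wproj(w,W(s,[b[0]*1e-3,0,b[1]*1e-3])))
for x,z in((-21,8),(3,8),(12,16),(30,16)): print(wproj(w,W(s,[.08+s[3]+x*1e-3,0,z*1e-3])))
E
```

```text
time: 4.0
tool_pos: [0.6077, 0.1073, 0.0993]
tcp_rot: [-0.02, -0.184, 0.983, -0.004]
wrist_force: [3.3, -4.5, 1.0]
finger_gap: 0.434
grasp_force: 45.0
(array([91.8, 23. ]), 'y', np.float64(-0.6), 'tilt', 0.04, 'F', array([ 1.4, -5.4,  1. ])) 4.0 45.01836955547333
lever 1.65 tilt 0.164
[-0.1 -0.   3.2] [-0.0004  0.0413 -0.0001]
[-0.2 -0.   3.2] [-0.0004  0.0413 -0.0001]
[-0.4 -0.   3.2] [-0.0004  0.0413 -0.0001]
bar [399.28799829 435.90964914]
[399.26943251 331.63473571]
[399.29056313 398.41530407]
[399.29489614 435.14747342]
[399.31009957 482.51827546]
```

View pics/w3.png

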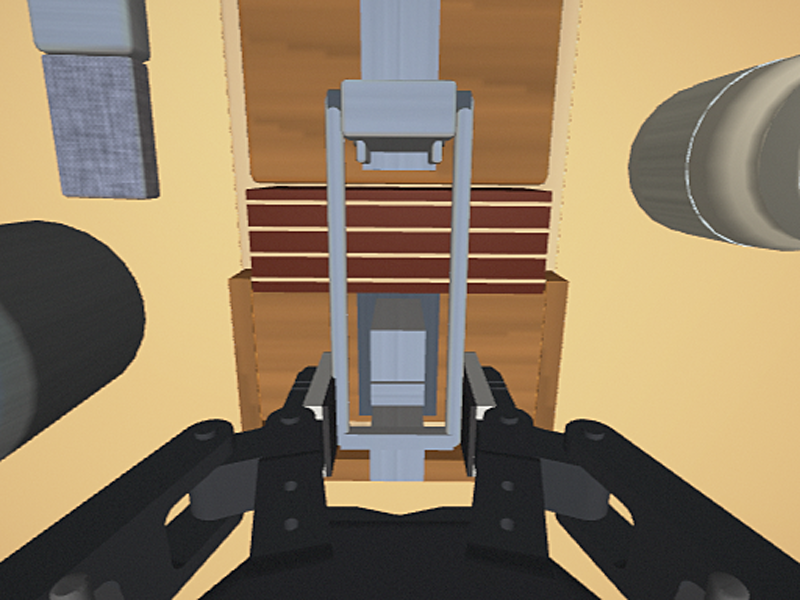

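The bar is at row 437 (predicted 436). The post front edge is at 331 and the lip's rear edge at 405, slightly farther out than modelled. So I'll aim the bar about 0.7 mm further along x and go down in small steps, watching the force.

```bash
cat > st.py <<'E'
from h import *
from rig import r
import sys
s=np.load("s.npy"); o=r.observe(); print(barpose(o,s),round(o["time"],2),"M",np.round(o["moment"],2)); 
if len(sys.argv)>3: barplan(o,s,float(sys.argv[1]),float(sys.argv[2]),int(sys.argv[3]))
E
python3 st.py 92.5 15 5
```

```text
(array([91.7, 23.1]), 'y', np.float64(-0.6), 'tilt', 0.04, 'F', array([ 2.9, -5.6,  0.9])) 4.05 M [-0.75 -0.61  0.04]
lever 1.67 tilt 0.133
[-0.2 -0.   1.4] [-0.0002  0.0186 -0.0001]
[-0.2 -0.   1.4] [-0.0002  0.0186 -0.0001]
[-0.2 -0.   1.4] [-0.0002  0.0186 -0.0001]
[-0.2 -0.   1.4] [-0.0002  0.0186 -0.0001]
[-0.3 -0.   1.4] [-0.0002  0.0186 -0.0001]
```

```bash
python3 -m jog '[[[-0.2,0,1.4,0,0.0186,0,0.3],[-0.2,0,1.4,0,0.0186,0,0.3]]]'|grep wrist; python3 st.py; python3 -m jog '[[[-0.2,0,1.4,0,0.0186,0,0.3],[0,0,0,0,0,0,0.3]]]' |grep wrist; python3 st.py 92.5 11 4
```

```text
wrist_force: [2.8, -5.3, 0.1]
(array([91.6, 20.3]), 'y', np.float64(-0.6), 'tilt', 0.078, 'F', array([ 0.7, -5.9,  0.1])) 4.22 M [-0.88 -0.48  0.04]
wrist_force: [1.1, -5.0, 0.2]
(array([91.8, 17.9]), 'y', np.float64(-0.6), 'tilt', 0.098, 'F', array([-0.8, -5.1,  0.2])) 4.38 M [-0.93 -0.33  0.07]
lever 1.68 tilt 0.176
[-0.3 -0.   1.5] [-0.0002  0.0194 -0.0001]
[-0.3 -0.   1.5] [-0.0002  0.0194 -0.0001]
[-0.3 -0.   1.5] [-0.0002  0.0194 -0.0001]
[-0.4 -0.   1.5] [-0.0002  0.0194 -0.0001]
```

```bash
python3 -m jog '[[[-0.3,0,1.5,0,0.0194,0,0.3]]]'|grep wrist; python3 -m jog '[[[-0.3,0,1.5,0,0.0194,0,0.3],[0,0,0,0,0,0,0.3]]]' |grep wrist; python3 st.py; python3 -m jog '[[[-0.3,0,1.5,0,0.0194,0,0.3],[0,0,0,0,0,0,0.3]]]' |grep wrist;  python3 st.py 92.5 8 4
```

```text
wrist_force: [2.3, -5.6, -0.8]
wrist_force: [1.1, -5.6, 0.3]
(array([92.1, 14.4]), 'y', np.float64(-0.6), 'tilt', 0.137, 'F', array([-1. , -5.6,  0.3])) 4.63 M [-0.95 -0.36  0.13]
wrist_force: [2.0, -5.3, 0.2]
(array([92.2, 12.7]), 'y', np.float64(-0.6), 'tilt', 0.156, 'F', array([-0. , -5.7,  0.2])) 4.8 M [-0.91 -0.33  0.11]
lever 1.7 tilt 0.208
[-0.2 -0.   1. ] [-0.0002  0.0128 -0.0001]
[-0.2 -0.   1. ] [-0.0002  0.0128 -0.0001]
[-0.2 -0.   1. ] [-0.0002  0.0128 -0.0001]
[-0.2 -0.   1. ] [-0.0002  0.0128 -0.0001]
```

```bash
M='[[[-0.2,0,1,0,0.0128,0,0.3],[0,0,0,0,0,0,0.3]]]'; python3 -m jog '[[[-0.2,0,1,0,0.0128,0,0.3],[0,0,0,0,0,0,0.3]]]'|grep wrist; python3 -m jog '[[[-0.2,0,1,0,0.0128,0,0.3],[0,0,0,0,0,0,0.3]]]' |grep wrist; python3 st.py;  python3 -m jog '[[[-0.2,0,1,0,0.0128,0,0.3],[0,0,0,0,0,0,0.3]]]' |grep wrist; python3 st.py 92.5 6 3
```

```text
wrist_force: [1.9, -5.1, -0.2]
wrist_force: [0.8, -5.5, -0.5]
(array([92.3, 10.5]), 'y', np.float64(-0.6), 'tilt', 0.182, 'F', array([-1.2, -5.4, -0.5])) 5.13 M [-0.88 -0.42  0.19]
wrist_force: [1.9, -5.6, 0.2]
(array([92.3,  9.3]), 'y', np.float64(-0.5), 'tilt', 0.194, 'F', array([-0.2, -5.9,  0.2])) 5.3 M [-0.89 -0.41  0.18]
lever 1.71 tilt 0.229
[-0.2  0.   1. ] [-0.0003  0.0116 -0.0002]
[-0.2  0.   1. ] [-0.0003  0.0116 -0.0002]
[-0.2  0.   1. ] [-0.0003  0.0116 -0.0002]
```

```bash
python3 -m jog '[[[-0.2,0,1,0,0.0116,0,0.3],[0,0,0,0,0,0,0.3]]]'|grep wrist; python3 -m jog '[[[-0.2,0,1,0,0.0116,0,0.3],[0,0,0,0,0,0,0.3]]]' |grep wrist; python3 -m jog '[[[-0.2,0,1,0,0.0116,0,0.3],[0,0,0,0,0,0,0.3]]]' |grep wrist; python3 st.py 92.5 0 6
```

```text
wrist_force: [1.2, -5.0, -0.2]
wrist_force: [0.4, -6.3, -0.0]
wrist_force: [2.1, -5.9, 0.7]
(array([92.4,  6. ]), 'y', np.float64(-0.5), 'tilt', 0.229, 'F', array([-0.2, -6.3,  0.7])) 5.8 M [-0.88 -0.39  0.22]
lever 1.77 tilt 0.294
[-0.2  0.   0.8] [-0.0002  0.0108 -0.0001]
[-0.2  0.   0.8] [-0.0002  0.0108 -0.0001]
[-0.2  0.   0.8] [-0.0002  0.0108 -0.0001]
[-0.2  0.   0.8] [-0.0002  0.0108 -0.0001]
[-0.2  0.   0.8] [-0.0002  0.0108 -0.0001]
[-0.2  0.   0.8] [-0.0002  0.0108 -0.0001]
```

```bash
python3 -m jog '[[[-0.2,0,0.8,0,0.0108,0,0.3],[-0.2,0,0.8,0,0.0108,0,0.3],[0,0,0,0,0,0,0.3]]]'|grep wrist; python3 -m jog '[[[-0.2,0,0.8,0,0.0108,0,0.3],[-0.2,0,0.8,0,0.0108,0,0.3],[0,0,0,0,0,0,0.3]]]' |grep wrist; python3 st.py; python3 -m jog '[[[-0.2,0,0.8,0,0.0108,0,0.3],[-0.2,0,0.8,0,0.0108,0,0.3],[0,0,0,0,0,0,0.3]]]' |grep wrist; python3 st.py 92.5 -1.2 2
```

```text
wrist_force: [2.8, -5.5, 0.7]
wrist_force: [1.3, -5.8, -0.2]
(array([92.4,  2.1]), 'y', np.float64(-0.6), 'tilt', 0.272, 'F', array([-0.9, -5.9, -0.2])) 6.3 M [-0.83 -0.54  0.3 ]
wrist_force: [1.6, -6.1, 0.2]
(array([92.5,  0.2]), 'y', np.float64(-0.6), 'tilt', 0.294, 'F', array([-0.7, -6.3,  0.2])) 6.55 M [-0.79 -0.47  0.24]
lever 1.78 tilt 0.307
[-0.2 -0.   0.6] [-0.0005  0.0064 -0.0003]
[-0.2 -0.   0.6] [-0.0005  0.0064 -0.0003]
```

```bash
python3 -m jog '[[[-0.2,0,0.6,0,0.0064,0,0.3],[-0.2,0,0.6,0,0.0064,0,0.3],[0,0,0,0,0,0,0.3]]]'|grep wrist; python3 st.py; python3 -m jog '[[[-0.2,0,0.6,0,0.0064,0,0.3],[0,0,0,0,0,0,0.3]]]' |grep wrist; python3 st.py 84 -1.2 5
```

```text
wrist_force: [1.7, -4.5, 0.3]
(array([92.5, -1.1]), 'y', np.float64(-0.6), 'tilt', 0.306, 'F', array([-0. , -4.8,  0.3])) 6.8 M [-0.84 -0.5   0.28]
wrist_force: [1.0, -4.9, -1.3]
(array([92.4, -1.8]), 'y', np.float64(-0.6), 'tilt', 0.313, 'F', array([-0.9, -4.9, -1.3])) 6.97 M [-0.73 -0.49  0.21]
lever 1.35 tilt 0.281
[ 1.6 -0.   0.5] [-0.0002 -0.0064 -0.0001]
[ 1.6 -0.   0.5] [-0.0002 -0.0064 -0.0001]
[ 1.6 -0.   0.5] [-0.0002 -0.0064 -0.0001]
[ 1.6 -0.   0.4] [-0.0002 -0.0064 -0.0001]
[ 1.6 -0.   0.4] [-0.0002 -0.0064 -0.0001]
```

```bash
python3 -m jog '[[[1.6,0,0.4,0,-0.0064,0,0.3],[1.6,0,0.4,0,-0.0064,0,0.3],[0,0,0,0,0,0,0.3]]]'|grep wrist; python3 st.py; python3 -m jog '[[[1.6,0,0.4,0,-0.0064,0,0.3],[0,0,0,0,0,0,0.3]]]' |grep wrist; python3 st.py 83 -1.2 6
```

```text
wrist_force: [4.6, -4.2, -0.9]
(array([89.6, -1. ]), 'y', np.float64(-0.6), 'tilt', 0.298, 'F', array([ 2.7, -5.6, -0.9])) 7.22 M [-0.65 -0.94  0.23]
wrist_force: [4.4, -3.7, -2.4]
(array([88. , -0.9]), 'y', np.float64(-0.6), 'tilt', 0.291, 'F', array([ 2.7, -5. , -2.4])) 7.38 M [-0.51 -1.03  0.27]
lever 1.29 tilt 0.274
[ 0.8 -0.   0.3] [-0.0002 -0.0029 -0.0001]
[ 0.8 -0.   0.3] [-0.0002 -0.0029 -0.0001]
[ 0.8 -0.   0.3] [-0.0002 -0.0029 -0.0001]
[ 0.8 -0.   0.3] [-0.0002 -0.0029 -0.0001]
[ 0.8 -0.   0.3] [-0.0002 -0.0029 -0.0001]
[ 0.8 -0.   0.3] [-0.0002 -0.0029 -0.0001]
```

```bash
python3 -m jog '[[[0.8,0,0.3,0,-0.0029,0,0.3],[0.8,0,0.3,0,-0.0029,0,0.3],[0,0,0,0,0,0,0.3]]]'|grep wrist; python3 st.py; python3 -m jog '[[[0.8,0,0.3,0,-0.0029,0,0.3],[0,0,0,0,0,0,0.3]]]' |grep wrist; python3 st.py 82 -1.2 6
```

```text
wrist_force: [4.5, -4.4, -0.7]
(array([86.4, -0.9]), 'y', np.float64(-0.6), 'tilt', 0.285, 'F', array([ 2.5, -5.7, -0.7])) 7.63 M [-0.49 -1.1   0.24]
wrist_force: [5.1, -4.6, -0.6]
(array([85.6, -1. ]), 'y', np.float64(-0.6), 'tilt', 0.282, 'F', array([ 3.1, -6.2, -0.6])) 7.8 M [-0.59 -1.06  0.24]
lever 1.23 tilt 0.266
[ 0.5 -0.   0.2] [-0.0002 -0.0027 -0.0001]
[ 0.5 -0.   0.2] [-0.0002 -0.0027 -0.0001]
[ 0.6 -0.   0.2] [-0.0002 -0.0027 -0.0001]
[ 0.6 -0.   0.2] [-0.0002 -0.0027 -0.0001]
[ 0.6 -0.   0.2] [-0.0002 -0.0027 -0.0001]
[ 0.6 -0.   0.2] [-0.0002 -0.0027 -0.0001]
```

```bash
python3 -m jog '[[[0.6,0,0.2,0,-0.0027,0,0.3],[0,0,0,0,0,0,0.3]]]'|grep wrist; python3 -m jog '[[[0.6,0,0.2,0,-0.0027,0,0.3],[0,0,0,0,0,0,0.3]]]'|grep wrist; python3 st.py; python3 -m jog '[[[0.6,0,0.2,0,-0.0027,0,0.3],[0,0,0,0,0,0,0.3]]]' |grep wrist; python3 st.py 81.5 -1.2 4
```

```text
wrist_force: [4.3, -4.0, -0.8]
wrist_force: [4.6, -3.3, -1.3]
(array([84.3, -1.1]), 'y', np.float64(-0.6), 'tilt', 0.277, 'F', array([ 3.1, -4.7, -1.3])) 8.13 M [-0.49 -1.11  0.18]
wrist_force: [5.1, -3.8, -1.7]
(array([83.7, -1. ]), 'y', np.float64(-0.6), 'tilt', 0.274, 'F', array([ 3.4, -5.4, -1.7])) 8.3 M [-0.44 -1.2   0.25]
lever 1.2 tilt 0.262
[ 0.5 -0.   0.2] [-0.0003 -0.0031 -0.0001]
[ 0.5 -0.   0.2] [-0.0003 -0.0031 -0.0001]
[ 0.5 -0.   0.2] [-0.0003 -0.0031 -0.0001]
[ 0.5 -0.   0.2] [-0.0003 -0.0031 -0.0001]
```

```bash
python3 -m jog '[[[0.5,0,0.2,0,-0.0031,0,0.3],[0,0,0,0,0,0,0.3]]]'|grep wrist; python3 -m jog '[[[0.5,0,0.2,0,-0.0031,0,0.3],[0,0,0,0,0,0,0.3]]]'|grep wrist; python3 st.py 80.5 -1.2 4
```

```text
wrist_force: [5.3, -3.6, -0.9]
wrist_force: [6.6, -3.4, -0.9]
(array([83., -1.]), 'y', np.float64(-0.6), 'tilt', 0.267, 'F', array([ 4.9, -5.5, -0.9])) 8.63 M [-0.37 -1.49  0.2 ]
lever 1.13 tilt 0.252
[ 0.6 -0.   0.2] [-0.0003 -0.0038 -0.0001]
[ 0.6 -0.   0.2] [-0.0003 -0.0038 -0.0001]
[ 0.6 -0.   0.2] [-0.0003 -0.0038 -0.0001]
[ 0.6 -0.   0.2] [-0.0003 -0.0038 -0.0001]
```

```bash
python3 -m jog '[[[0.5,0,0.2,0,-0.002,0,0.3],[0,0,0,0,0,0,0.3]]]'|grep wrist; python3 st.py; python3 -m jog '[[[0.4,0,0.1,0,-0.002,0,0.3],[0,0,0,0,0,0,0.3]]]'|grep wrist; python3 st.py
```

```text
wrist_force: [7.4, -2.5, -1.5]
(array([82.8, -1. ]), 'y', np.float64(-0.6), 'tilt', 0.264, 'F', array([ 5.9, -5. , -1.5])) 8.8 M [-0.25 -1.74  0.19]
wrist_force: [9.3, -1.8, -1.0]
(array([82.8, -1. ]), 'y', np.float64(-0.6), 'tilt', 0.262, 'F', array([ 8. , -5.1, -1. ])) 8.97 M [-0.1  -1.95  0.16]
```

```bash
python3 -m jog '[[[0,0,0,0,0,0,0.5],[0,0,0,0,0,0,0.6],[0,0,0,0,0,0,0.7],[0,0,0,0,0,0,0.75],[0,0,0,0,0,0,0.75]]]'; python3 st.py; python3 -m jog '[[[0,0,-5,0,0,0,0.75],[0,0,-15,0,0,0,0.75],[0,0,-25,0,0,0,0.75],[0,0,-30,0,0,0,0.75],[0,0,-25,0,-0.05,0,0.75]]]'
python3 - <<'E'
from h import *
from rig import r
import cv2
s=np.load("s.npy"); o=r.observe(); f=r.grab_frame("wrist"); sd=r.grab_frame("side"); print(loc(s,o),o["time"])
np.savez("pics/w4.npz",K=f["intrinsics"],T=f["T_tool_cam"],p=o["tool_pos"],q=o["tcp_rot"])
cv2.imwrite("pics/w4.png",cv2.resize(f["frame"][:,:,::-1],(800,600),interpolation=cv2.INTER_CUBIC))
cv2.imwrite("pics/s4.png",cv2.resize(sd["frame"][140:260,170:290,::-1],(600,600),interpolation=cv2.INTER_CUBIC))
E
```

```text
time: 9.38
tool_pos: [0.5966, 0.1041, 0.0775]
tcp_rot: [-0.13, -0.183, 0.974, -0.024]
wrist_force: [-0.5, 0.1, 1.0]
finger_gap: 0.748
grasp_force: 0.0
(array([80.8, -1.2]), 'y', np.float64(0.4), 'tilt', 0.266, 'F', array([-0.5,  0.3,  1. ])) 9.38 M [ 0.06 -0.2  -0.06]
time: 9.8
tool_pos: [0.622, 0.1138, 0.1747]
tcp_rot: [-0.107, -0.184, 0.977, -0.02]
wrist_force: [0.9, -0.2, 0.2]
finger_gap: 0.75
grasp_force: 0.0
(array([97.1,  0.3, 94.7]), 'tilt', 0.217, 'F', array([ 0.8, -0.5,  0.2])) 9.8
```

View pics/w4.png

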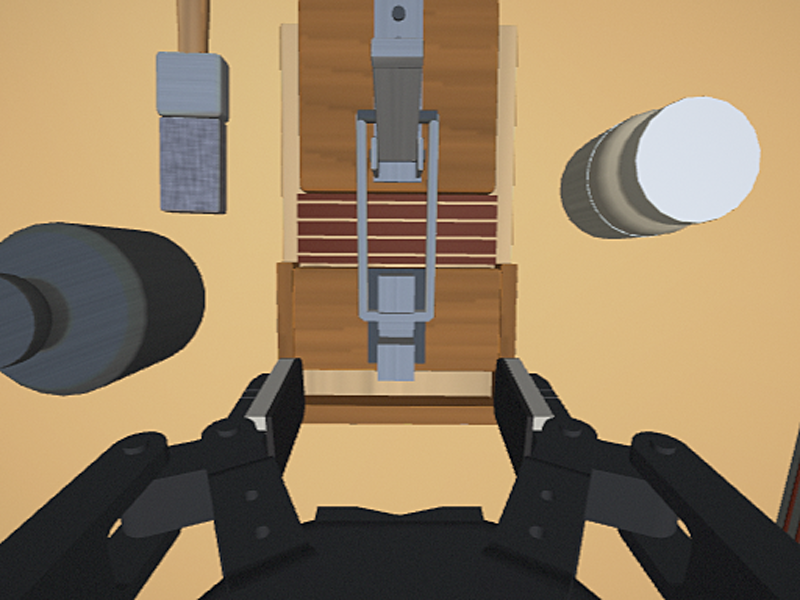

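The wrist view shows the lever swung back to about (398,50) and the bar line at row 316 beside the keeper at (397,320). I need a zoom to tell whether the bar passes under or over the lip.

```bash
python3 - <<'E'
from h import *
import cv2
s=np.load("s.npy"); w=np.load("pics/w4.npz")
a=cv2.imread("pics/w4.png")[250:400,335:460]; a=cv2.resize(a,(400,480),interpolation=cv2.INTER_CUBIC)
b=cv2.resize(cv2.imread("pics/s4.png"),(400,400)); c=np.zeros((480,800,3),np.uint8); c[:,:400]=a; c[:400,400:]=b
cv2.imwrite("pics/c4.png",c)
j=2.8
for x,z in((-21,8),(-3,8),(3,8),(12,16),(30,16),(0,0),(0,10.5)): print(x,z,(wproj(w,W(s,[.08+(j+x)*1e-3,0,z*1e-3]))-[335,250])*3.2)
print((wproj(w,W(s,[.0828,.017,0]))-[335,250])*3.2)
E
```

```text
-21 8 [199.0112243  79.5828891]
-3 8 [199.04406654 194.56590477]
3 8 [199.05492674 232.58822761]
12 16 [198.90904483 299.19269397]
30 16 [198.94332914 415.68208496]
0 0 [199.20194159 206.94595611]
0 10.5 [198.99964196 215.77112671]
[304.04198919 206.94083449]
```

View pics/c4.png

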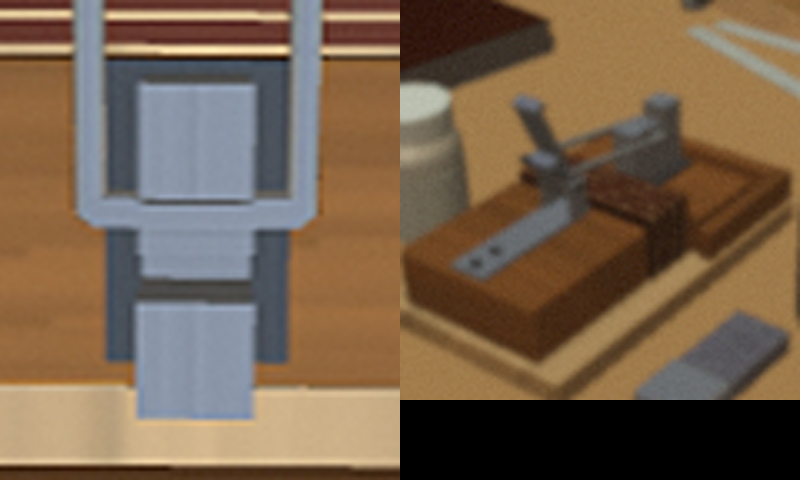

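The bar's pixel scale (6.28 px/mm against 6.5 on the post top) puts it below the post top, at pivot height, and its row of about 210 matches the hooked seat (207). So it is under the lip. Now I'll close the fingers and move beside the lever on the keeper side.

```bash
python3 - <<'E'
from h import *
from rig import r
s=np.load("s.npy"); o=r.observe(); print(loc(s,o)); plan(o,s,[22,0,95],0,5)
E
```

```text
(array([98.2, -0. , 99. ]), 'tilt', 0.206, 'F', array([-0.8, -0.5,  1. ]))
[14.7  0.   3.9] [-0.0004 -0.0413  0.    ]
[14.9  0.   3.3] [-0.0004 -0.0413  0.    ]
[15.   0.   2.7] [-0.0004 -0.0413  0.    ]
[15.1  0.   2.1] [-0.0004 -0.0413  0.    ]
[15.2  0.   1.4] [-0.0004 -0.0413  0.    ]
```

```bash
python3 -m jog '[[[14.7,0,3.9,0,-0.0413,0,0.5],[14.9,0,3.3,0,-0.0413,0,0.3],[15,0,2.7,0,-0.0413,0,0.1],[15.1,0,2.1,0,-0.0413,0,0],[15.2,0,1.4,0,-0.0413,0,0]]]' 40 >/dev/null;  python3 -m jog '[[[0,0,0,0,0,0,0],[0,0,0,0,0,0,0],[0,0,0,0,0,0,0],[0,0,0,0,0,0,0]]]' | tail -2
python3 - <<'E'
from h import *
from rig import r
import cv2
s=np.load("s.npy"); o=r.observe(); print(loc(s,o),o["time"]); f=r.grab_frame("wrist")
cv2.imwrite("pics/w5.png",cv2.resize(f["frame"][:,:,::-1],(800,600),interpolation=cv2.INTER_CUBIC))
np.savez("pics/w5.npz",K=f["intrinsics"],T=f["T_tool_cam"],p=o["tool_pos"],q=o["tcp_rot"]); w=np.load("pics/w5.npz")
for a in(1.1,1.2,1.3,1.4): print(a,wproj(w,W(s,[-.066*np.cos(a)+.004*np.sin(a),0,.066*np.sin(a)])))
plan(o,s,[13,0,75],0,2)
E
```

```text
finger_gap: -0.003
grasp_force: 0.0
(array([21. ,  0.1, 90.6]), 'tilt', 0.009, 'F', array([0.4, 0.5, 0.2])) 10.65
1.1 [397.34211813 232.60202887]
1.2 [397.33305007 251.48059791]
1.3 [397.3301025  270.70657286]
1.4 [397.33336544 289.8533614 ]
[ 3.9 -0.   7.8] [-0.     -0.0046  0.0001]
[ 4.  -0.   7.8] [-0.     -0.0046  0.0001]
```

View pics/w5.png

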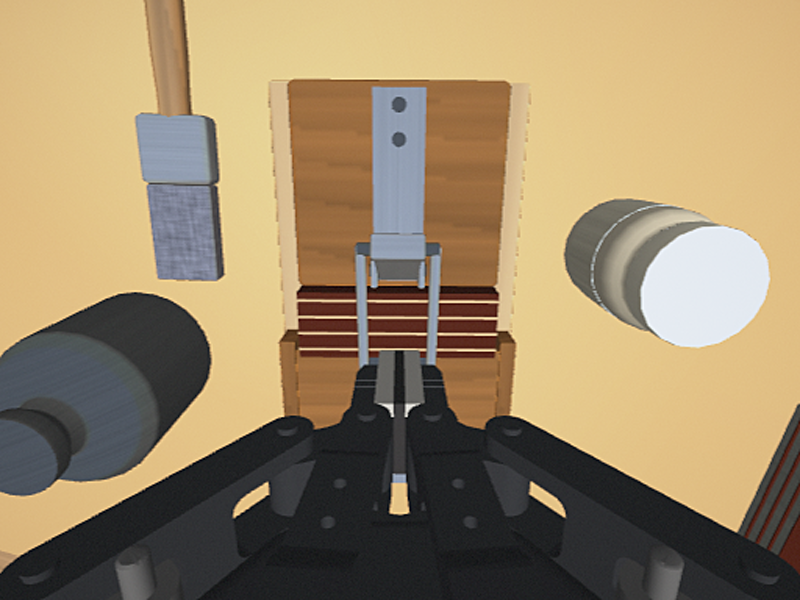

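The fingers are shut with their tip at row 350, well clear. The lever's end lip is at rows 234–258, so the lever is at about 1.2 rad. Next I'll move down beside it and push towards −x.

```bash
cat > lv.py <<'E'
from h import *
from rig import r
import sys
s=np.load("s.npy"); o=r.observe(); print(loc(s,o),round(o["time"],2))
p=loc(s,o)[0]; last=p
for a in map(float,sys.argv[1:]): # TCP so that tip corner is on the lever's face at radius 55
    c=55*np.array([-np.cos(a),np.sin(a)])+5*np.array([np.sin(a),np.cos(a)])+[11,17]; q=np.array([c[0],0,c[1]]); v=q-last
    print(a,"row",np.round([-v[0],v[1],-v[2]],1)); last=q
E
python3 -m jog '[[[4.5,0,8,0,-0.0046,0,0],[4.5,0,8,0,-0.0046,0,0],[0,0,0,0,0,0,0]]]' >/dev/null; python3 lv.py 1.25 1.2 1.15 1.1
```

```text
(array([10.5,  0.5, 73.1]), 'tilt', 0.003, 'F', array([0.4, 0.7, 0.2])) 10.95
1.25 row [12.1 -0.5  2.3]
1.2 row [2.7 0.  0.7]
1.15 row [2.6 0.  0.8]
1.1 row [2.6 0.  1. ]
```

```bash
python3 -m jog '[[[6,0,1,0,0,0,0],[4,0,1,0,0,0,0],[0,0,0,0,0,0,0]]]' |grep wrist; python3 -m jog '[[[2,0,0.5,0,0,0,0],[2,0,0.5,0,0,0,0]]]' |grep wrist;python3 -m jog '[[[2,0,0.5,0,0,0,0],[0,0,0,0,0,0,0]]]' |grep wrist; python3 lv.py 1.1 1.0 0.9 0.8
```

```text
wrist_force: [-0.3, 0.3, 0.1]
wrist_force: [0.1, -0.1, -1.0]
wrist_force: [0.0, 0.6, -0.7]
(array([-5.3,  0.3, 71.3]), 'tilt', -0.0, 'F', array([ 0.2,  0.5, -0.7])) 11.53
1.1 row [ 4.2 -0.3  3. ]
1.0 row [5.  0.  2.3]
0.9 row [4.8 0.  2.8]
0.8 row [4.5 0.  3.3]
```

```bash
python3 -m jog '[[[2.1,0,1.5,0,0,0,0],[2.1,0,1.5,0,0,0,0],[0,0,0,0,0,0,0]]]' |grep wrist; python3 -m jog '[[[2.5,0,1.2,0,0,0,0],[2.5,0,1.1,0,0,0,0],[0,0,0,0,0,0,0]]]' |grep wrist; python3 lv.py 0.9 0.8 0.7 0.6
```

```text
wrist_force: [2.0, 1.0, 1.3]
wrist_force: [2.8, 1.2, 3.0]
(array([-14.2,   0.2,  66. ]), 'tilt', -0.001, 'F', array([3. , 0.1, 3. ])) 12.03
0.9 row [ 5.1 -0.2  2.8]
0.8 row [4.5 0.  3.3]
0.7 row [4.1 0.  3.7]
0.6 row [3.7 0.  4.1]
```

```bash
python3 -m jog '[[[2.5,0,1.4,0,0,0,0],[2.5,0,1.4,0,0,0,0],[2.3,0,1.6,0,0,0,0],[2.2,0,1.7,0,0,0,0]]]' |grep wrist; python3 lv.py 0.7 0.6 0.5 0.4; python3 -m jog '[[[2.1,0,1.8,0,0,0,0],[2,0,1.9,0,0,0,0]]]' |grep wrist; python3 lv.py 0.6 0.5 0.4 0.3
```

```text
wrist_force: [4.0, 2.0, 3.4]
(array([-23.7,   0.2,  59.7]), 'tilt', -0.001, 'F', array([4.5, 0.4, 3.4])) 12.37
0.7 row [ 4.1 -0.2  3.4]
0.6 row [3.7 0.  4.1]
0.5 row [3.3 0.  4.4]
0.4 row [2.8 0.  4.7]
wrist_force: [4.2, 1.8, 4.7]
(array([-27.8,   0.2,  56.1]), 'tilt', -0.001, 'F', array([4.6, 0.2, 4.7])) 12.53
0.6 row [ 3.8 -0.2  3.9]
0.5 row [3.3 0.  4.4]
0.4 row [2.8 0.  4.7]
0.3 row [2.4 0.  5. ]
```

```bash
python3 -m jog '[[[1.9,0,2,0,0,0,0],[1.9,0,2,0,0,0,0]]]' |grep wrist; python3 -m jog '[[[1.7,0,2.2,0,0,0,0],[1.6,0,2.2,0,0,0,0]]]' |grep wrist; python3 lv.py 0.4 0.3 0.2; python3 -m jog '[[[1.4,0,2.3,0,0,0,0],[1.4,0,2.4,0,0,0,0]]]' |grep wrist; python3 lv.py 0.3 0.2 0.1 0
```

```text
wrist_force: [4.2, 2.2, 5.2]
wrist_force: [4.6, 1.9, 4.1]
(array([-35.1,   0.2,  47.6]), 'tilt', -0.0, 'F', array([5. , 0.1, 4.1])) 12.87
0.4 row [ 2.6 -0.2  4.6]
0.3 row [2.4 0.  5. ]
0.2 row [1.8 0.  5.2]
wrist_force: [3.3, 0.5, 2.5]
(array([-38.1,   0.3,  42.6]), 'tilt', 0.0, 'F', array([ 3.3, -0.7,  2.5])) 13.03
0.3 row [ 2.  -0.3  4.6]
0.2 row [1.8 0.  5.2]
0.1 row [1.3 0.  5.4]
0.0 row [0.8 0.  5.5]
```

```bash
python3 -m jog '[[[1,0,2.3,0,0,0,0],[1,0,2.4,0,0,0,0]]]' |grep wrist; python3 -m jog '[[[0.9,0,2.6,0,0,0,0],[0.9,0,2.6,0,0,0,0]]]' |grep wrist; python3 lv.py 0.1 0; python3 -m jog '[[[0.6,0,2.6,0,0,0,0],[0.6,0,2.6,0,0,0,0]]]' |grep wrist;python3 lv.py 0
```

```text
wrist_force: [1.6, 0.1, 2.0]
wrist_force: [-0.5, -0.5, -0.0]
(array([-42.2,   0.4,  32.4]), 'tilt', 0.001, 'F', array([-0.7, -0.3, -0. ])) 13.37
0.1 row [ 1.  -0.4  4.9]
0.0 row [0.8 0.  5.5]
wrist_force: [0.2, -0.7, -0.1]
(array([-43.2,   0.5,  27.3]), 'tilt', 0.001, 'F', array([-0.1, -0.8, -0.1])) 13.53
0.0 row [ 0.8 -0.5  5.3]
```

```bash
python3 -m jog '[[[0,0,2,0,0,0,0],[0,0,1.5,0,0,0,0],[0,0,0,0,0,0,0]]]' |grep wrist; python3 lv.py; python3 -m jog '[[[-5,0,-20,0,0,0,0],[-10,0,-30,0,0,0,0],[-10,0,-35,0,0,0,0],[-10,0,-30,0,0,0,0],[0,0,0,0,0,0,0]]]' |grep time
python3 - <<'E'
from h import *
from rig import r
import cv2
s=np.load("s.npy"); o=r.observe(); print(loc(s,o),o["time"]); f=r.grab_frame("wrist"); sd=r.grab_frame("side"); t=r.grab_frame("top")
c=np.zeros((560,800,3),np.uint8)
c[:300,:400]=cv2.resize(f["frame"],(400,300)); c[:400,400:]=cv2.resize(sd["frame"][140:260,170:290],(400,400),interpolation=cv2.INTER_CUBIC)
c[300:,:400]=cv2.resize(t["frame"][140:270,130:330],(400,260),interpolation=cv2.INTER_CUBIC)
cv2.imwrite("pics/fin.png",c[:,:,::-1])
E
```

```text
wrist_force: [0.3, 0.3, 0.0]
(array([-42.8,   0.3,  24. ]), 'tilt', 0.0, 'F', array([0.4, 0.1, 0. ])) 13.78
time: 14.2
(array([ -4.4,  -0.6, 145.2]), 'tilt', -0.009, 'F', array([-0.9,  0.2, -0.6])) 14.2
```

View pics/fin.png

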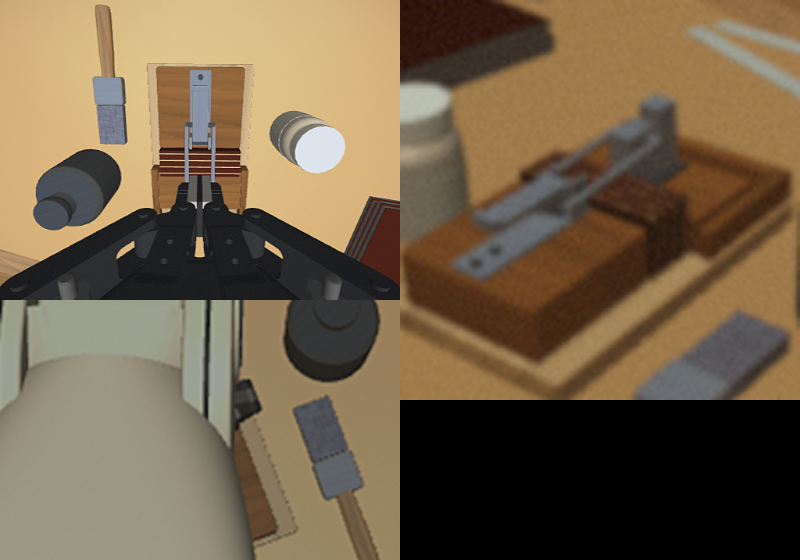

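The lever lies flat in both the wrist and side views, and the loop runs to the keeper at side (655,130). I'll back off and use the last picture to check the bar and jaw.

```bash
python3 -m jog '[[[-25,0,-3,0,0,0,0],[-25,0,-3,0,0,0,0],[-25,0,-3,0,0,0,0],[-10,0,0,0,0,0,0],[0,0,0,0,0,0,0]]]' |grep time
python3 - <<'E'
from h import *
from rig import r
import cv2
s=np.load("s.npy"); o=r.observe(); print(loc(s,o),o["time"]); f=r.grab_frame("wrist")
np.savez("pics/w6.npz",K=f["intrinsics"],T=f["T_tool_cam"],p=o["tool_pos"],q=o["tcp_rot"]); w=np.load("pics/w6.npz")
i=cv2.resize(f["frame"][:,:,::-1],(800,600),interpolation=cv2.INTER_CUBIC)
u=wproj(w,W(s,[.08,0,0])).astype(int); y0=u[1]-70; x0=u[0]-80
c=np.zeros((600,800,3),np.uint8); c[:525,:600]=cv2.resize(i[y0:y0+140,x0:x0+160],(600,525),interpolation=cv2.INTER_CUBIC)
cv2.imwrite("pics/last.png",c)
P=lambda x,z,y=0:np.round((wproj(w,W(s,[x*1e-3,y*1e-3,z*1e-3]))-[x0,y0])*3.75)
print("bar",P(75,0,17),P(75,0,-17)); 
for x,z in((-21,8),(-3,8),(3,8),(12,-5),(12,16),(30,16)): print(x,z,P(75+x,z),P(83+x,z))
print("lever end",wproj(w,W(s,[-.066,0,.005])))
E
```

```text
time: 14.77
(array([ 78.4,   0.4, 146.2]), 'tilt', 0.002, 'F', array([-0.7,  0.8,  0.1])) 14.7667
bar [404. 234.] [198. 234.]
-21 8 [301. 117.] [301. 167.]
-3 8 [301. 228.] [301. 276.]
3 8 [301. 264.] [301. 312.]
12 -5 [301. 295.] [301. 340.]
12 16 [301. 332.] [301. 380.]
30 16 [301. 439.] [301. 485.]
lever end [397.15687879  11.98612852]
```

View pics/last.png

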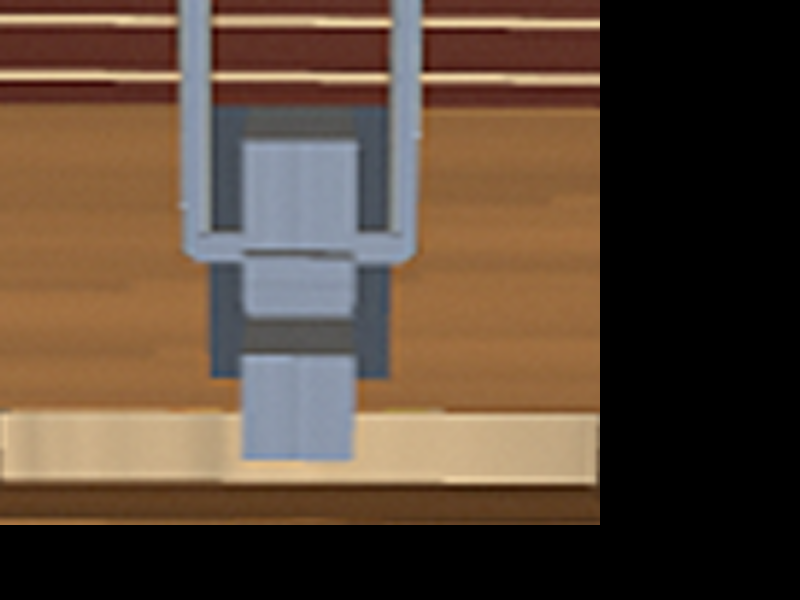

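The bar passes beneath the lip (keeper edge line at row 252 above the bar). The keeper has been pulled towards the latch (post front edge at row 140, where the un-pulled jaw would show 167). The arm touches nothing.

```bash
python3 -c "
from rig import r
print(r.close_job())"
```

```text
the job is handed in; nothing more can be done
None
```

The draw latch is closed and the job handed in: the cross-bar is hooked under the keeper's lip, the lever snapped over centre and lies flat, the jaw is pulled tight, and I kept the arm clear of the weight, jar and brush.

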